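# Set the bench air regulator and lock its knob

### The arm

A 7-joint arm with a two-finger parallel gripper is mounted at the origin on a cart in front of the work surface, level with it; the furniture and walls round the work are solid. World frame = base frame: x ahead of the robot, y to its left, z up, the work surface at z = 0. Lengths are in mm, angles in rad, forces in N, time in s.
With the tool pointing down it reaches from about 350 to 900 mm from the base axis. Payload 8.1 kg.
Tool frame: the origin (TCP) lies at the very end of the fingers, on their centre line; the grasp point (between the pads) lies 19 mm behind it; z points along the fingers, x is the direction in which the jaws open and shut, and the axes are right-handed (so a half turn about z gives the same grasp; the last joint's range is limited). The gripper opens to 92 mm and grips with 3 to 60 N. Pads are 19 mm wide; open, the fingers measure 130 mm over their backs; the gripper's body (75 mm by 190 mm) begins 47 mm behind the grasp point.
Start: joints at [-1.449, 0.434, 0.025, 1.573, -0.012, 1.134, -0.075], TCP at [139.346, 609.282, 226.742] pointing down, gripper open.
Joint ranges: [-2.62, 2.62], [-0.44, 2.09], [-1.27, 1.32], [0.08, 2.57], [-1.32, 4.46], [0.12, 2], [-2.74, 2.74]. Speed limits (rad/s): [2.22, 2.22, 3.01, 3.01, 3.14, 3.14, 3.14].

### API

Orientations are given as a unit quaternion [x, y, z, w].
In Python, from workcell import * gives the robot as it stands.
- The arm moves only by the tool drive_tool, never from a script. Its argument "increments" is a list of rows, each a list of 7 numbers: the shift along the tool's x, y, z normalised to -1 to 1, where 1 is 0.03 m, then the turn, a rotation vector about the tool's x, y, z normalised to -1 to 1, where 1 is pi rad, then the opening, from -1 (shut) to 1 (fully open). In form: [[tx, ty, tz, ax, ay, az, gripper], ...]. A call has exactly 5 rows; each row shifts and turns the pose as measured when the row begins, along the tool's axes as they then stand; what a row does not reach is not made up. A row lasts 1/10 s, in which the tool goes at most 50 mm and 8.59 degrees, less where a joint would pass 70% of its speed; a pose out of reach is approached as far as the arm can. A call with a number of a shift or a turn outside -1 to 1 is refused whole. A call with a gripper value outside its range is refused whole. The fingers move at their own pace and stop on an object; "grip_force" is the grip in N (left out, the last holds). Time passes only in rows, so rows that do not move let the fingers close, or fill a call up. It gives the time, the measured TCP pose, the force and the opening at its end, in the units of the state.
- get_obs(): the state, without advancing time (a new reading comes with each control period).
- camera(name): name is "side" or "top" or "wrist"; returns a dict with "pixels" (480x640x3 uint8, red, green, blue), "fx", "fy", "cx", "cy" (pixels), "position" and "rotation" of the camera in the world. Camera axes: x right, y up, looking along -z (the intrinsics and any distortion apply to the point x, -y, -z); pixel columns grow to the right and rows downward; lengths in mm; the calibration is good to about 2 mm. The wrist camera is an equidistant fisheye: a pixel r from the principal point sees the ray r / f radians off the axis. A picture is of the moment at which its call begins. There is no depth.
- close_job(): hands the job in, once; it reports no verdict.
The state is a dict: "t": time; "joints": joint angles; "joint_velocities": joint speeds; "tau": joint torques, N m; "tcp_pos": TCP position; "ee_rot": TCP orientation; "contact_force": force on the tool from outside, world axes, zero at the start; "wrist_torque": the same for the moment, N m; "grip_width": finger opening in mm.
Only numpy, scipy, OpenCV 4.12 (cv2) and the standard library are available. Lean on these libraries where they do the work, as an engineer would, in place of code of your own. Each camera call takes 0.05 s, during which the arm holds its last target.

### The job

Turn the blue knob of the bench air regulator clockwise until its white pointer is in the red band, feel there for the one spot where the knob lets itself be pulled up, and pull it up fully so that it locks and stays there when you let go. Pull gently: never force the knob up where it is blocked, and leave the loose things on the bench where they are.

Things in the scene. Friction and masses are not known exactly. Their poses are not given: they have to be found in the camera images.
- regulator: Compressed-air regulator fixed to the bench: dark square foot 130 x 130 x 10 mm, aluminium block 84 x 84 mm up to 55 mm with brass ports left and right and a round gauge on its front, blue knob on top. Origin under the centre of the foot, at bench height; z up; the knob's axis is this z axis. Its place and yaw differ each time.
- knob: Blue round knob, 42 mm across, straight sides, grip from 90 to 128 mm above the bench, over a black skirt disc 80 mm across (all 8 mm higher when out). Origin on the vertical axis 60 mm above the bench, x towards the white pointer. At rest it points along the regulator's +x; it turns clockwise by up to 1.9 rad, against a spring (0.03 N m plus 0.05 per rad) that turns it back if unlocked.
- knob_pull (a joint): How far the knob is pulled up, m: 0 in, 0.008 fully out. Sliding it takes about 5 to 8 N either way; it stays at the height where it is left. Away from the notch the pull is blocked after 1 mm by the lock plate, which gives like a spring of 4 N/mm. At the notch the knob comes up 8 mm to a hard stop, and the notch then keeps it from turning.
- pointer (a point): Outer end of the white pointer on the knob's skirt, 40 mm from the knob's axis, 88.5 mm above the bench when pushed in.
- band (a point): Middle of the red band on the black ring round the knob, 40 mm from the knob's axis and 87 mm above the bench. The band reaches 0.4 rad to either side of it. It lies 0.65 to 1.0 rad clockwise, seen from above, from the pointer's rest position.
- tape_rule: Yellow pocket tape measure, 40 x 80 x 66 mm, loose bystander; origin under its centre.
- red_pliers: Pliers with red handles, 48 x 181 x 15 mm, loose bystander; origin under their centre.
- brown_block: Brown sanding block, 65 x 100 x 28 mm, loose bystander; origin under its centre.
- band_ring: Black ring round the knob, 98 mm across, 60 to 86 mm above the bench; origin on the knob's axis 60 mm above the bench, x towards the red band. It hides a steel lock plate whose one notch lies within 0.35 rad (20 degrees) of the band's middle, never shown, different each time, and passes the knob when the pointer is within about 0.03 rad of it. Over 18 N from the knob damages the plate.

How it is judged (in metres and radians):
On the way, in this order (a step that is already met when the one before it is completed fails the run):
1. the pointer is in the red band with the knob still in (horizontal distance between pointer and band below 0.016 m and value of joint knob_pull below 0.005 m), for 0.1 s.
2. the knob is pulled out to its lock in the band (horizontal distance between pointer and band below 0.016 m and value of joint knob_pull above 0.0065 m), for 0.2 s.
At the end, for the whole second after the job is handed in: The knob is let go, stays pulled out by more than 6.5 mm of its 8 mm, and the pointer's end is within 16 mm of the middle of the red band (all of step 2 and contact force between the fingers and knob below 0.1 N); the robot touches nothing.
It fails at once if the knob is forced against the lock plate with more than 18 N (contact force between knob and band_ring above 18 N).
It fails at once if a loose bystander is moved by more than 30 mm (distance of any of tape_rule, red_pliers, brown_block from where it was at the start of the episode above 0.03 m).
It also fails if it takes over 67 s, if anything falls off the work surface, if the arm or the gripper's body presses on something with over 40 N, if the wrist force passes 120 N, or if a joint passes its speed limit or range.

## Working session

There is one attempt and no reset: what is moved stays moved. The work goes in short steps, Python scripts to look and compute and a tool call to move; the robot and the scene stay as the last step left them, time stands still between calls to the robot, and variables do not carry over. Pictures are saved under pics/ and viewed, and the job is handed in when it is done.

Besides the shell and the picture viewer there is one more tool, called after "Call:" by a JSON object that holds its "op" and its "data". drive_tool: Moves the arm, as the interface text tells. Scaled input: -1 to 1 covers 0.03 m each way for a shift and pi rad each way for a turn. Its arguments: {"type":"object","properties":{"increments":{"type":"array"},"grip_force":{"type":"number"}},"required":["increments"]}

```bash
mkdir -p pics
cat > h.py <<'E'
import numpy as np, cv2
from workcell import *
def snap(n,f):
    c=camera(n); cv2.imwrite('pics/'+f,cv2.cvtColor(c['pixels'],cv2.COLOR_RGB2BGR))
    import pickle; pickle.dump(c,open('pics/'+f+'.pkl','wb'))
    return c
def plane(c,u,v,z):
    d=np.array([(u-c['cx'])/c['fx'],-(v-c['cy'])/c['fy'],-1.0]); R=np.array(c['rotation']); d=R@d; p=np.array(c['position'])
    return p+d*(z-p[2])/d[2]
E
python3 - <<'E'
from h import *
print(get_obs())
for n in('top','side'):
    c=snap(n,n+'1.png'); print({k:c[k] for k in c if k!='pixels'})
E
ls
```

```text
{'t': 0.0, 'joints': array([-1.44855034,  0.43520865,  0.02494431,  1.5740822 , -0.01160501,
        1.13400179, -0.07509392]), 'joint_velocities': array([-0.00098584, -0.00139603,  0.00056844, -0.00137914, -0.00155128,
        0.00019415, -0.00131942]), 'tau': array([-1.37146806e-03, -6.67840219e+01,  9.84877199e-01, -3.14466333e+01,
       -6.05312688e-02,  4.30274627e-02,  1.64396351e-04]), 'tcp_pos': array([139.27221441, 608.76543618, 225.95930701]), 'ee_rot': array([ 7.81982795e-01,  6.23299530e-01, -5.67289310e-04,  5.31788020e-04]), 'contact_force': array([ 0.09973137, -0.33215027,  0.19537232]), 'wrist_torque': array([ 0.02781884, -0.00987512, -0.03607089]), 'grip_width': 91.87312851171203}
{'fx': 605.225609851252, 'fy': 605.225609851252, 'cx': 321.44701691545475, 'cy': 230.32934281779407, 'position': array([ 303.70644222,  201.11710772, 1225.64710265]), 'rotation': array([ 0.05107226, -0.06521429, -0.69966146,  0.70965665])}
{'fx': 575.6379367888832, 'fy': 575.6379367888832, 'cx': 316.93994084317757, 'cy': 230.11386535628785, 'position': array([-168.27456585, -731.69937891,  678.61087753]), 'rotation': array([ 0.49196682, -0.15258518, -0.27175114,  0.81291927])}
h.py
pics
```

Rotation is a quaternion.

```bash
sed -i "s/R=np.array(c\['rotation'\])/R=Rotation.from_quat(c['rotation']).as_matrix()/; s/^import numpy.*/&\nfrom scipy.spatial.transform import Rotation/" h.py
```

```text
(no output)
```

View pics/top1.png

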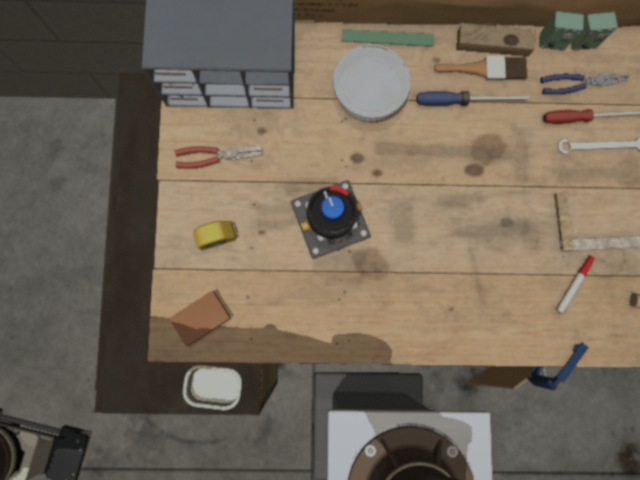

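View pics/side1.png

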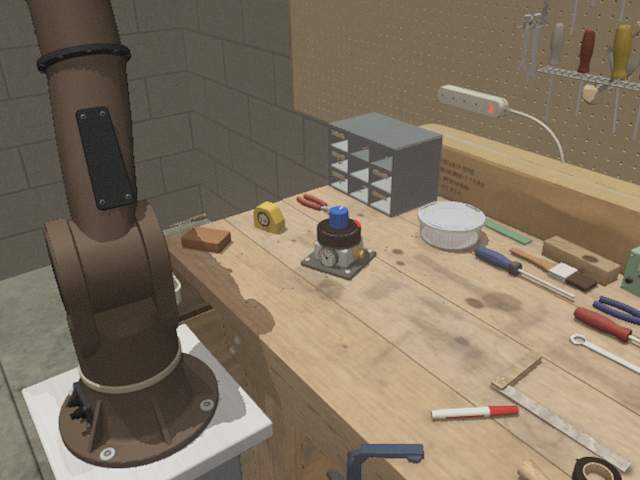

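Run:
```python
import cv2
a=cv2.imread('pics/top1.png')[170:270,280:385]; cv2.imwrite('pics/top1c.png',cv2.resize(a,None,fx=6,fy=6,interpolation=cv2.INTER_CUBIC))
a=cv2.imread('pics/side1.png')[195:285,290:390]; cv2.imwrite('pics/side1c.png',cv2.resize(a,None,fx=6,fy=6,interpolation=cv2.INTER_CUBIC))
```

```text
(no output)
```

View pics/top1c.png

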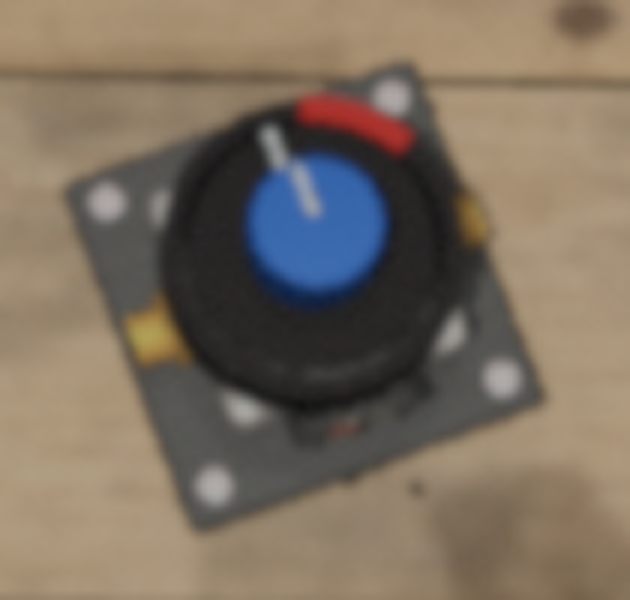

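View pics/side1c.png

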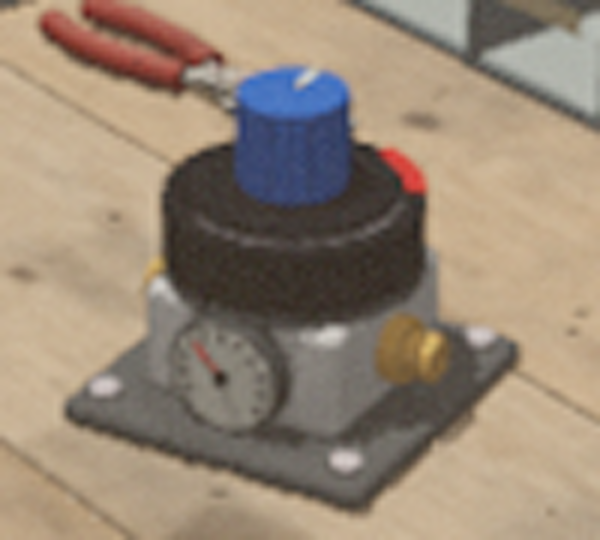

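Run:
```python
from h import *
import pickle
c=pickle.load(open('pics/top1.png.pkl','rb')); s=pickle.load(open('pics/side1.png.pkl','rb'))
P=lambda x,y,z:plane(c,280+x/6,170+y/6,z)[:2]
S=lambda x,y,z:plane(s,290+x/6,195+y/6,z)[:2]
k=P(318,222,128);print('knob',k, 'side',S(293,92,128))
f=np.array([P(*q,10) for q in((410,65),(68,190),(200,528),(545,400))]);print(f,f.mean(0))
O=(k+f.mean(0))/2
for n,q in dict(ptr=(268,131,88.5),ptrin=(314,212,128),b1=(300,108,87),bm=(362,114,87),b2=(408,140,87)).items():
    d=P(*q)-O; print(n,P(*q),np.hypot(*d),np.arctan2(d[1],d[0]))
print('edge', [np.arctan2(*(b-a)[::-1]) for a,b in zip(f,np.roll(f,-1,0))])
for n,q in dict(tape=(215,234,60),pl=(218,156,10),bl=(200,318,28)).items(): print(n,plane(c,*q))
o=get_obs();print(Rotation.from_quat(o['ee_rot']).as_matrix(),o['t'])
```

```text
knob [530.37644604 159.38238102] side [528.02344414 153.57588702]
[[610.44300673 123.7067112 ]
 [564.46560475 240.47894202]
 [448.94445199 193.67498491]
 [494.40090602  77.23353637]] [529.56349237 158.77354363]
ptr [568.0581191  174.21262979] 40.98494017964369 0.3782275434564729
ptrin [533.5051419  160.64718633] 3.8678042777807446 0.4177603458029418
b1 [576.16668791 163.96664325] 46.45466629167744 0.10543073238170764
bm [574.5355473  143.98813397] 47.05096886337144 -0.32648150386349445
b2 [566.22339957 129.12570047] 47.02604813386488 -0.6905083604152876
edge [np.float64(1.9458908517825682), np.float64(-2.7566503411208503), np.float64(-1.1986101548174504), np.float64(0.38092481255987)]
tape [487.03248764 385.74636418  60.        ]
pl [658.50666746 394.20637461  10.        ]
bl [325.72517435 413.14580836  28.        ]
[[ 2.22972391e-01  9.74824738e-01 -2.06100951e-04]
 [ 9.74823811e-01 -2.22972464e-01 -1.34856059e-03]
 [-1.36056506e-03  9.97796644e-05 -9.99999069e-01]] 0.1
```

Add to h.py:
```python
def st(target=None,yaw=None):
    o=get_obs(); R=Rotation.from_quat(o['ee_rot']).as_matrix()
    y=np.arctan2(R[1,0],R[0,0])
    print('t',o['t'],'p',o['tcp_pos'].round(2),'yaw',round(y,4),'F',o['contact_force'].round(2),'M',o['wrist_torque'].round(3),'w',round(o['grip_width'],2),'tilt',R[:,2].round(4)[:2],'q',o['joints'].round(2))
    if target is not None:
        print('tool shift mm',(R.T@(np.array(target)-o['tcp_pos'])).round(2),'norm',(R.T@(np.array(target)-o['tcp_pos'])/30).round(3))
    if yaw is not None:
        Rt=np.array([[np.cos(yaw),np.sin(yaw),0],[np.sin(yaw),-np.cos(yaw),0],[0,0,-1]])
        print('turn',(Rotation.from_matrix(R.T@Rt).as_rotvec()/np.pi).round(4))
```

```text
(no output)
```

Call:
{"op": "drive_tool", "data": {"increments": [[-0.3,0.4,0,0,0,0,1],[-0.59,0.8,0,0,0,0,1],[-0.59,0.8,0,0,0,0,1],[-0.59,0.8,0,0,0,0,1],[-0.59,0.8,0,0,0,0,1]]}}

```text
t: 0.6
tcp_pos: [227.8, 502.0, 223.7]
ee_rot: [0.78, 0.626, -0.002, 0.001]
contact_force: [0.2, -0.1, -0.2]
grip_width: 91.9
```

Call:
{"op": "drive_tool", "data": {"increments": [[-0.59,0.8,0,0,0,0,1],[-0.59,0.8,0,0,0,0,1],[-0.59,0.8,0,0,0,0,1],[-0.59,0.8,0,0,0,0,1],[-0.59,0.8,0,0,0,0,1]]}}

```text
t: 1.1
tcp_pos: [331.5, 377.5, 223.5]
ee_rot: [0.781, 0.624, -0.003, 0.002]
contact_force: [-0.3, 0.3, -0.4]
grip_width: 91.6
```

Call:
{"op": "drive_tool", "data": {"increments": [[-0.59,0.8,0,0,0,0,1],[-0.59,0.8,0,0,0,0,1],[-0.59,0.8,0,0,0,0,1],[-0.59,0.8,0,0,0,0,1],[-0.59,0.8,0,0,0,0,1]]}}

```text
t: 1.6
tcp_pos: [432.3, 252.0, 223.8]
ee_rot: [0.783, 0.622, -0.004, 0.003]
contact_force: [0.2, 0.5, -0.2]
grip_width: 91.6
```

Call:
{"op": "drive_tool", "data": {"increments": [[-0.4,0.4,0,0,0,0,1],[-0.4,0.4,0,0,0,0,1],[0,0,0,0,0,0.047,1],[0,0,0,0,0,0.047,1],[0,0,0,0,0,0.047,1]]}}

```text
t: 2.1
tcp_pos: [453.0, 209.0, 223.4]
ee_rot: [0.904, 0.427, -0.004, 0.005]
contact_force: [0.4, -0.5, -0.4]
grip_width: 92.1
```

Run:
```python
from h import *
st((529,158,220),0.75)
snap('wrist','w1.png'); c=snap('side','s2.png')
```

```text
t 2.1 p [453.03 208.98 223.42] yaw 0.8825 F [ 0.41 -0.46 -0.39] M [-0.089  0.024 -0.033] w 92.09 tilt [-0.0037 -0.0127] q [-0.8   0.24  0.31  1.89 -0.07  1.04  0.42]
tool shift mm [ 8.92 91.04  3.79] norm [0.297 3.035 0.126]
turn [0.0019 0.0038 0.0422]
```

View pics/w1.png

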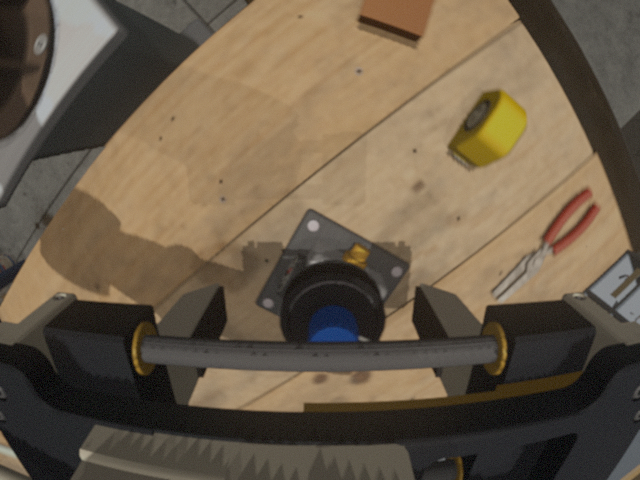

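View pics/s2.png

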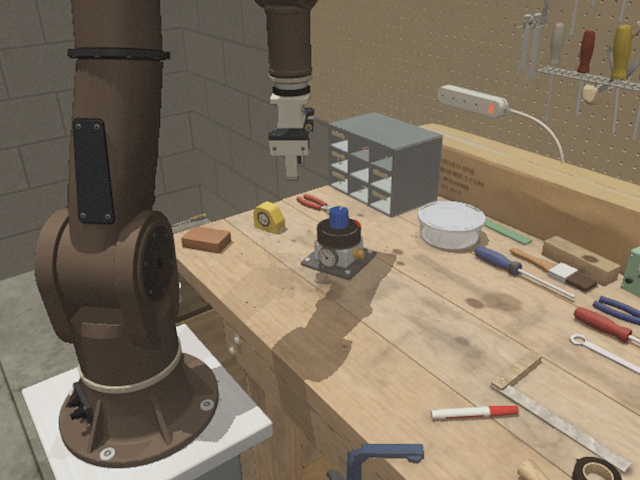

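Call:
{"op": "drive_tool", "data": {"increments": [[0.07,0.75,0.03,0,0,0,1],[0.07,0.75,0.03,0,0,0,1],[0.07,0.75,0.03,0,0,0,1],[0.07,0.75,0.03,0,0,0,1],[0,0,0,0.002,0.004,0.042,1]]}}

```text
t: 2.7
tcp_pos: [528.8, 156.3, 219.5]
ee_rot: [0.924, 0.382, -0.001, -0.001]
contact_force: [0.2, 1.0, 0.1]
grip_width: 92.0
```

Run:
```python
from h import *
st((529,158,150),0.75)
```

```text
t 2.7 p [528.83 156.29 219.53] yaw 0.7832 F [0.15 1.04 0.13] M [-0.043  0.005 -0.002] w 91.98 tilt [-0.0016  0.001 ] q [-0.66  0.33  0.37  1.79 -0.14  1.05  0.54]
tool shift mm [ 1.36 -0.96 69.53] norm [ 0.045 -0.032  2.318]
turn [-0.0006  0.0001  0.0106]
```

Call:
{"op": "drive_tool", "data": {"increments": [[0.04,-0.03,0.6,0,0,0.01,1],[0,0,0.6,0,0,0,1],[0,0,0.6,0,0,0,1],[0,0,0.5,0,0,0,1],[0,0,0,0,0,0,1]]}}

```text
t: 3.2
tcp_pos: [528.8, 153.9, 148.3]
ee_rot: [0.927, 0.374, -0.0, -0.001]
contact_force: [0.0, -0.7, -0.1]
grip_width: 91.9
```

Run:
```python
from h import *
st((529,158,97),0.75)
snap('wrist','w2.png'); c=snap('side','s3.png')
a=cv2.imread('pics/s3.png')[130:290,240:420]; cv2.imwrite('pics/s3c.png',cv2.resize(a,None,fx=4,fy=3.6,interpolation=cv2.INTER_CUBIC))
```

```text
t 3.2 p [528.78 153.89 148.33] yaw 0.7676 F [ 0.04 -0.69 -0.05] M [-0.068 -0.029  0.012] w 91.87 tilt [-0.0014  0.0015] q [-0.64  0.4   0.35  1.87 -0.18  0.89  0.56]
tool shift mm [ 3.01 -2.7  51.34] norm [ 0.1   -0.09   1.711]
turn [-0.0007  0.      0.0056]
```

View pics/w2.png

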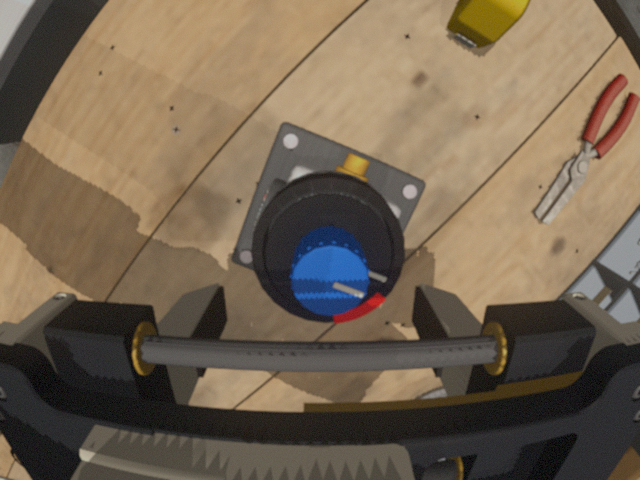

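View pics/s3c.png

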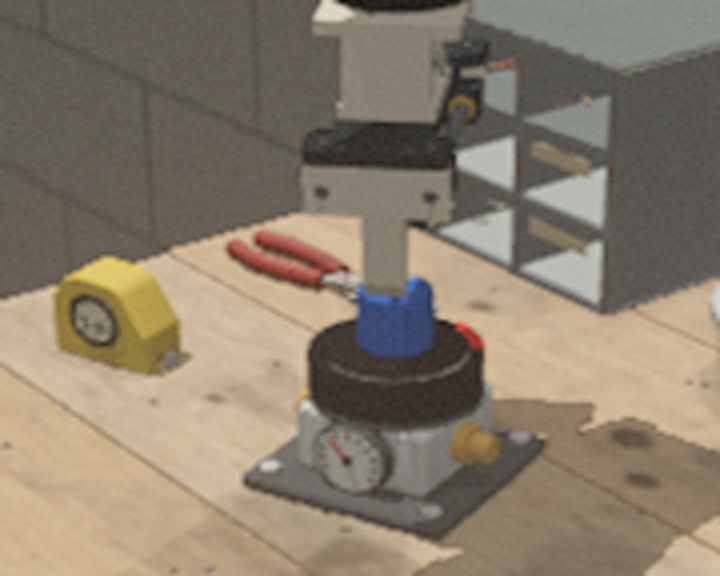

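Call:
{"op": "drive_tool", "data": {"increments": [[0.1,-0.09,0,0,0,0.006,1],[0.02,-0.02,0.5,0,0,0,1],[0.02,-0.02,0.5,0,0,0,1],[0,0,0.3,0,0,0,1],[0,0,0,0,0,0,1]]}}

```text
t: 3.8
tcp_pos: [533.6, 162.5, 115.0]
ee_rot: [0.931, 0.366, 0.005, -0.002]
contact_force: [-1.0, 0.5, 0.5]
grip_width: 91.8
```

Run:
```python
from h import *
st((529,158,97),0.75)
snap('wrist','w3.png')
```

```text
t 3.8 p [533.62 162.49 115.02] yaw 0.7485 F [-0.97  0.49  0.48] M [-0.051 -0.043 -0.036] w 91.81 tilt [0.0087 0.0068] q [-0.64  0.45  0.34  1.9  -0.2   0.81  0.56]
tool shift mm [-6.64  0.13 17.95] norm [-0.221  0.004  0.598]
turn [ 0.0003 -0.0035 -0.0005]
```

View pics/w3.png

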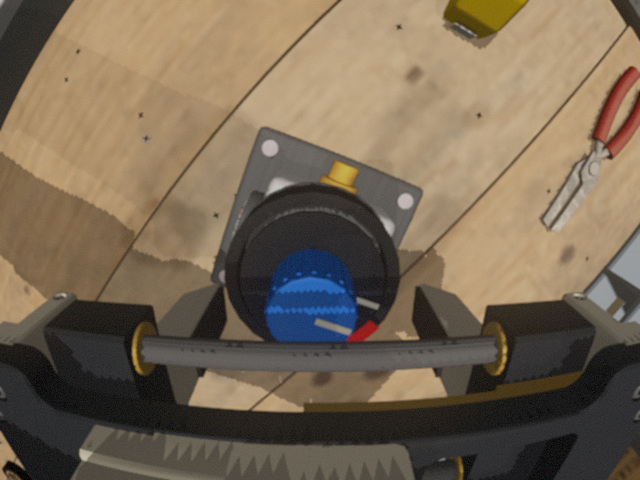

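Call:
{"op": "drive_tool", "data": {"increments": [[-0.2,0,0,0,-0.003,0,1],[0,0,0.3,0,0,0,1],[0,0,0.25,0,0,0,1],[0,0,0,0,0,0,1],[0,0,0,0,0,0,1]]}}

```text
t: 4.35
tcp_pos: [530.3, 158.4, 99.6]
ee_rot: [0.931, 0.366, 0.002, 0.0]
contact_force: [-0.1, -0.6, -0.1]
grip_width: 91.8
```

Run:
```python
from h import *
st((529,158,98),0.75)
snap('wrist','w4.png')
```

```text
t 4.35 p [530.35 158.4   99.61] yaw 0.7483 F [-0.13 -0.62 -0.15] M [-0.156 -0.01  -0.037] w 91.82 tilt [0.0045 0.0013] q [-0.63  0.47  0.33  1.92 -0.21  0.78  0.57]
tool shift mm [-1.26 -0.63  1.6 ] norm [-0.042 -0.021  0.053]
turn [ 0.0007 -0.0013 -0.0005]
```

View pics/w4.png

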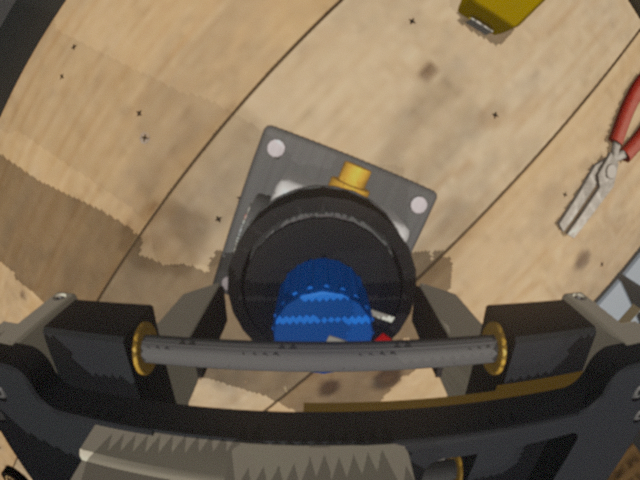

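Call:
{"op": "drive_tool", "data": {"increments": [[0,0,0,0,0,0,0],[0,0,0,0,0,0,-0.4],[0,0,0,0,0,0,-1],[0,0,0,0,0,0,-1],[0,0,0,0,0,0,-1]], "grip_force": 15}}

```text
t: 4.9
tcp_pos: [530.7, 158.5, 100.1]
ee_rot: [0.931, 0.365, 0.003, 0.0]
contact_force: [-0.1, 0.2, -0.0]
grip_width: 56.5
```

Call:
{"op": "drive_tool", "data": {"increments": [[0,0,0,0,0,0,-1],[0,0,0,0,0,0,-1],[0,0,0,0,0,0,-1],[0,0,0,0,0,0,-1],[0,0,0,0,0,0,-1]]}}

```text
t: 5.4
tcp_pos: [531.3, 159.1, 100.4]
ee_rot: [0.931, 0.366, 0.003, 0.0]
contact_force: [0.3, 1.3, 0.5]
grip_width: 41.6
```

Run:
```python
from h import *
st((529,158,98),0.75)
```

```text
t 5.4 p [531.3  159.09 100.36] yaw 0.7488 F [0.34 1.25 0.46] M [-0.136  0.032  0.02 ] w 41.56 tilt [0.0064 0.0023] q [-0.63  0.47  0.33  1.92 -0.21  0.78  0.57]
tool shift mm [-2.44 -0.77  2.34] norm [-0.081 -0.026  0.078]
turn [ 0.0009 -0.002  -0.0004]
```

Call:
{"op": "drive_tool", "data": {"increments": [[0,0,0,0,0,0.035,-1],[0,0,0,0,0,0.035,-1],[0,0,0,0,0,0.025,-1],[0,0,0,0,0,0,-1],[0,0,0,0,0,0,-1]]}}

```text
t: 5.9
tcp_pos: [531.1, 159.1, 100.4]
ee_rot: [0.976, 0.219, 0.003, -0.0]
contact_force: [0.0, 0.7, 0.4]
grip_width: 41.4
```

Run:
```python
from h import *
st((530,158.5,100),0.42)
snap('wrist','w5.png')
```

```text
t 5.9 p [531.08 159.05 100.36] yaw 0.4422 F [0.04 0.69 0.36] M [-0.12   0.066  0.047] w 41.36 tilt [0.006  0.0022] q [-0.69  0.48  0.42  1.92 -0.26  0.79  0.31]
tool shift mm [-1.22  0.04  0.35] norm [-0.041  0.001  0.012]
turn [ 0.0002 -0.002   0.0071]
```

View pics/w5.png

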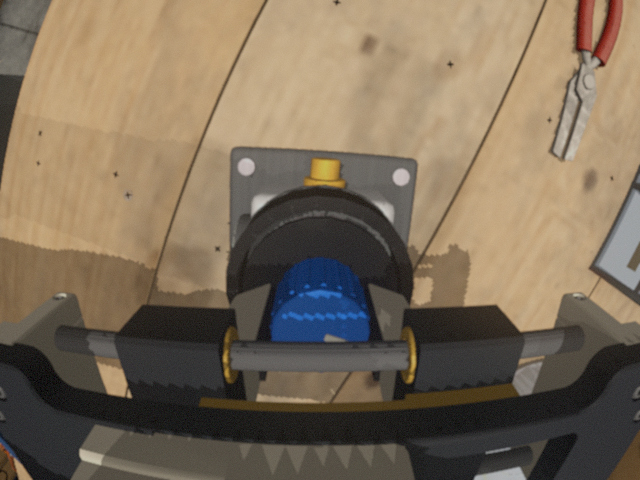

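Call:
{"op": "drive_tool", "data": {"increments": [[0,0,0,0,0,0.006,-1],[0,0,0,0,0,0,-1],[0,0,-0.03,0,0,0,-1],[0,0,-0.03,0,0,0,-1],[0,0,-0.03,0,0,0,-1]]}}

```text
t: 6.45
tcp_pos: [531.0, 159.0, 102.3]
ee_rot: [0.977, 0.211, 0.003, -0.0]
contact_force: [3.1, 1.1, -9.4]
grip_width: 41.8
```

Run:
```python
from h import *
st((530,158.5,100),0.42)
```

```text
t 6.45 p [531.   159.02 102.29] yaw 0.4254 F [ 3.1   1.08 -9.41] M [ 0.098 -0.601 -0.008] w 41.76 tilt [0.0056 0.002 ] q [-0.69  0.48  0.42  1.92 -0.27  0.79  0.3 ]
tool shift mm [-1.14  0.06  2.29] norm [-0.038  0.002  0.076]
turn [ 0.0002 -0.0019  0.0017]
```

Call:
{"op": "drive_tool", "data": {"increments": [[0,0,-0.01,0,0,0.008,-1],[0,0,-0.01,0,0,0.008,-1],[0,0,-0.01,0,0,0.008,-1],[0,0,-0.02,0,0,0,-1],[0,0,-0.02,0,0,0,-1]]}}

```text
t: 6.95
tcp_pos: [530.9, 159.0, 104.4]
ee_rot: [0.985, 0.171, 0.003, -0.0]
contact_force: [2.0, -0.1, -5.8]
grip_width: 41.7
```

Run:
```python
from h import *
st((530,158.5,100),0.42)
```

```text
t 6.95 p [530.95 159.04 104.38] yaw 0.3431 F [ 1.99 -0.06 -5.8 ] M [ 0.014 -0.274  0.041] w 41.66 tilt [0.0054 0.0017] q [-0.71  0.48  0.45  1.92 -0.28  0.8   0.23]
tool shift mm [-1.1   0.19  4.37] norm [-0.037  0.006  0.146]
turn [ 0.0001 -0.0018 -0.0245]
```

Run:
```python
from h import *
snap('side','s4.png')
a=cv2.imread('pics/s3.png')[195:285,290:390];b=cv2.imread('pics/s4.png')[195:285,290:390]
cv2.imwrite('pics/s4c.png',cv2.resize(np.hstack([a,b]),None,fx=4,fy=4,interpolation=cv2.INTER_CUBIC))
```

```text
(no output)
```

View pics/s4c.png

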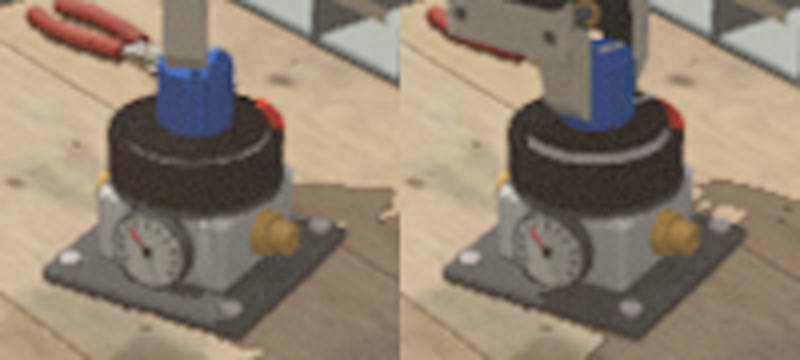

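Call:
{"op": "drive_tool", "data": {"increments": [[0,0,-0.03,0,0,0,-1],[0,0,-0.03,0,0,0,-1],[0,0,-0.03,0,0,0,-1],[0,0,-0.03,0,0,0,-1],[0,0,-0.03,0,0,0,-1]]}}

```text
t: 7.5
tcp_pos: [530.7, 159.0, 108.8]
ee_rot: [0.985, 0.171, 0.003, -0.0]
contact_force: [6.8, 3.4, -19.7]
grip_width: 41.7
```

Run:
```python
from h import *
st()
```

```text
t 7.5 p [530.7  159.01 108.75] yaw 0.3436 F [  6.79   3.39 -19.66] M [ 0.307 -1.361  0.044] w 41.69 tilt [0.0052 0.0016] q [-0.71  0.47  0.45  1.92 -0.27  0.81  0.23]
```

Call:
{"op": "drive_tool", "data": {"increments": [[0,0,0.0,0,0,0,-1],[0,0,0,0,0,0,-1],[0,0,0,0,0,0,-1],[0,0,0,0,0,0,-1],[0,0,0,0,0,0,-1]]}}

```text
t: 8.0
tcp_pos: [530.9, 159.0, 108.5]
ee_rot: [0.985, 0.171, 0.003, -0.0]
contact_force: [3.9, 1.6, -6.9]
grip_width: 41.7
```

Run:
```python
from h import *
st()
snap('side','s5.png')
b=cv2.imread('pics/s5.png')[195:285,290:390]
cv2.imwrite('pics/s5c.png',cv2.resize(b,None,fx=6,fy=6,interpolation=cv2.INTER_CUBIC))
```

```text
t 8.0 p [530.86 159.02 108.54] yaw 0.3438 F [ 3.89  1.57 -6.94] M [ 0.084 -0.517  0.052] w 41.7 tilt [0.0054 0.0013] q [-0.71  0.47  0.45  1.92 -0.27  0.81  0.23]
```

View pics/s5c.png

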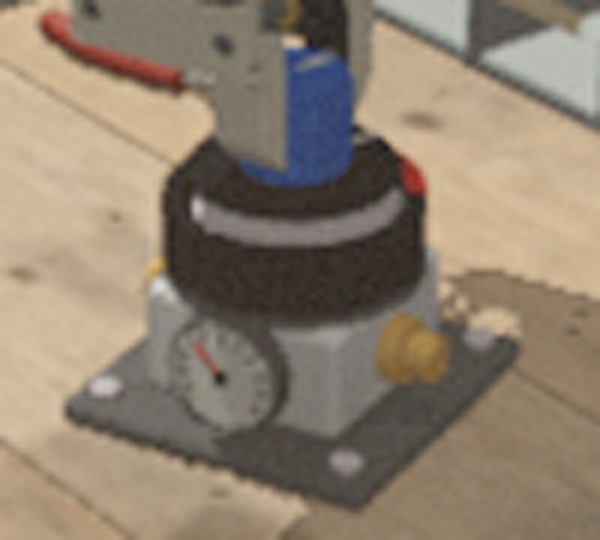

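Call:
{"op": "drive_tool", "data": {"increments": [[0,0,0,0,0,0,-0.05],[0,0,0,0,0,0,0.2],[0,0,0,0,0,0,0.6],[0,0,0,0,0,0,1],[0,0,0,0,0,0,1]]}}

```text
t: 8.55
tcp_pos: [530.6, 158.7, 109.8]
ee_rot: [0.985, 0.171, 0.003, -0.001]
contact_force: [0.1, 0.0, -0.4]
grip_width: 70.8
```

Call:
{"op": "drive_tool", "data": {"increments": [[0,0,0,0,0,0,1],[0,0,0,0,0,0,1],[0,0,-0.3,0,0,0,1],[0,0,-0.6,0,0,0,1],[0,0,-0.6,0,0,0,1]]}}

```text
t: 9.05
tcp_pos: [528.7, 157.9, 155.1]
ee_rot: [0.985, 0.17, 0.0, 0.0]
contact_force: [0.2, 0.8, 0.3]
grip_width: 91.8
```

Call:
{"op": "drive_tool", "data": {"increments": [[0,0,-0.7,0,0,0,1],[0,0,-0.7,0,0,0,1],[0,-0.7,-0.3,0,0,0,1],[0,-0.8,0,0,0,0,1],[0,-0.8,0,0,0,0,1]]}}

```text
t: 9.55
tcp_pos: [508.4, 220.2, 214.8]
ee_rot: [0.986, 0.166, 0.004, -0.0]
contact_force: [-0.1, -0.8, -0.9]
grip_width: 92.0
```

Call:
{"op": "drive_tool", "data": {"increments": [[0,-0.8,0,0,0,0,1],[0,-0.8,0,0,0,0,1],[0,-0.8,0,0,0,0,1],[0,-0.8,0,0,0,0,1],[0,-0.4,0,0,0,0,1]]}}

```text
t: 10.05
tcp_pos: [471.1, 327.6, 218.8]
ee_rot: [0.986, 0.167, 0.006, -0.001]
contact_force: [-0.4, 0.1, 0.2]
grip_width: 92.2
```

Run:
```python
from h import *
st()
snap('side','s6.png');snap('top','t6.png')
b=cv2.imread('pics/s6.png')[195:285,290:390]
a=cv2.imread('pics/t6.png')[170:260,280:380]
cv2.imwrite('pics/s6c.png',cv2.resize(np.hstack([a,b]),None,fx=4,fy=4,interpolation=cv2.INTER_CUBIC))
```

```text
t 10.05 p [471.12 327.6  218.81] yaw 0.3346 F [-0.38  0.12  0.18] M [-0.133  0.036  0.017] w 92.25 tilt [0.0105 0.0041] q [-1.04  0.37  0.46  1.75 -0.18  1.06 -0.19]
```

View pics/s6c.png

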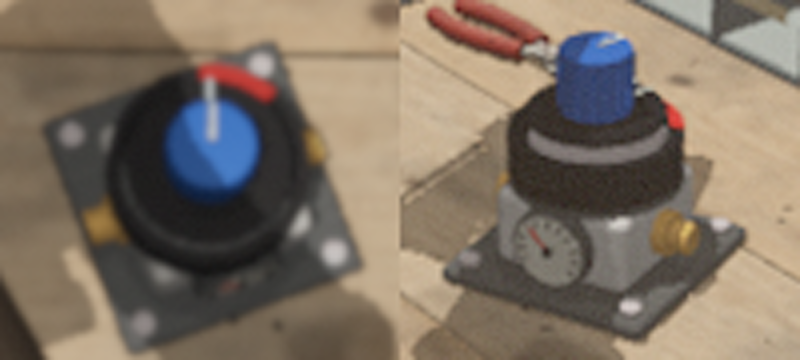

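View pics/t6.png

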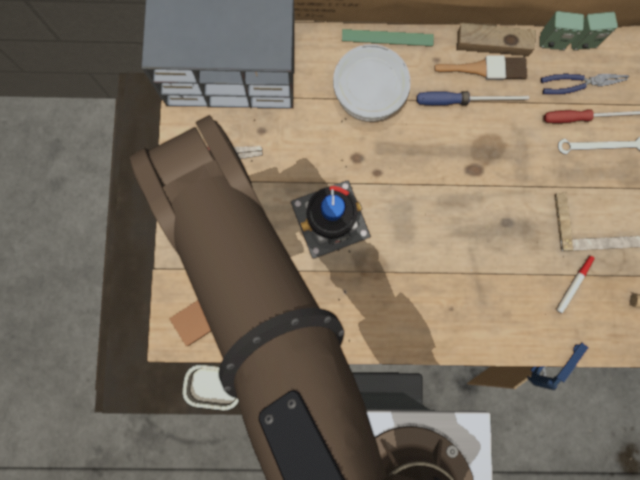

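Run:
```python
from h import *
import pickle
c=pickle.load(open('pics/t6.png.pkl','rb'))
P=lambda x,y,z:plane(c,280+x/4,170+y/4,z)[:2]
k=P(213,147,136);p=P(210,80,96.5);b=[P(201,70,87),P(274,96,87)]
print(k,p); O=np.array([530,159.])
A=lambda q:np.arctan2(*(q-O)[::-1])
print(A(p),[A(q) for q in b],0.08*np.sin(abs(A(p)-(A(b[0])+A(b[1]))/2)/2))
```

```text
[529.20092659 159.2311681 ] [570.05226268 159.45113911]
0.011263284614553871 [np.float64(0.09499067026318728), np.float64(-0.7234912158245236)] 0.012963133193308303
```

Run:
```python
from h import *
print(close_job()); st()
```

```text
the job is handed in; nothing more can be done
None
the job is handed in; nothing more can be done
```

The knob is turned into the red band, pulled out to its stop, and let go, and it stayed up. I handed the job in at about 10 s; no verdict was reported.

- **Turn and search:** I gripped the knob with 15 N and turned it clockwise about 0.33 rad into the band. While still turning I pulled gently; away from the notch the wrist read about 9 N, which puts roughly 3–4 N on the lock plate. The notch gave way at about 0.41 rad.
- **Pull to the lock:** The fingers rose 8.3 mm in all to the hard stop. The final pull peaked at 19.7 N at the wrist. That is over 18 N, but it was against the end stop inside the notch. I had no direct reading of the force between knob and plate.
- **Last checks:** With the gripper open and moved clear, the side picture shows the knob still raised. In the top picture the pointer is inside the band, near its counter-clockwise end. Its end is about 13 mm from the band's middle, against a limit of 16 mm. The wrist force was close to zero.
- **Not checked:** In the last top picture the arm hid the tape measure and most of the pliers and sanding block. I felt no contact with them, and the tool stayed well above them.

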